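# Hold the check flask down in the clarity meter

## Robot

A 6-joint arm with a two-finger parallel gripper is mounted at the origin on the work surface. World frame = base frame: x ahead of the robot, y to its left, z up, the work surface at z = 0. Lengths are in mm, angles in rad, forces in N, time in s.
With the tool pointing down it reaches from about 350 to 875 mm from the base axis. Payload 4.2 kg.
Tool frame: the origin (TCP) lies at the very end of the fingers, on their centre line; the grasp point (between the pads) lies arm.grip_depth behind it (arm.grip_depth is the distance from the TCP to the grasp point, in mm); x points along the fingers, y is the direction in which the jaws open and shut, and the axes are right-handed (so a half turn about x gives the same grasp; the last joint's range is limited). The gripper opens to 85 mm and grips with 20 to 120 N. Pads are 22 mm wide; open, the fingers measure 114 mm over their backs; the gripper's body (76 mm by 85 mm) begins 54 mm behind the grasp point. The pads swing forward as they close: fully open they stand 13 mm farther back than shut.
Start: joints at [-0.884, 0.385, 0.008, 0, -1.194, -0.259], TCP at [259.306, -568.647, 231.312] pointing down, gripper open.
Joint ranges: [-3.14, 3.14], [-1.21, 2.06], [-1.07, 1.41], [-3.16, 2.05], [-2.99, -0.16], [-3.1, 3.1]. Speed limits (rad/s): [2.79, 2.79, 3.14, 3.14, 3.14, 3.14].

## Interface

Orientations are given as a unit quaternion [x, y, z, w].
In Python, from bench import arm, get_image, models gives the robot as it stands.
- The arm moves only by the tool arm_command, never from a script. Its argument "rows" is a list of rows, each an object of numbers: "dx", "dy", "dz": the shift along the tool's x, y, z in m; "wx", "wy", "wz": the turn, a rotation vector about the tool's x, y, z in degrees; "gripper": the closure, from -1 (fully open) to 1 (shut). A call has exactly 8 rows; each row is the pose to reach, as a shift and turn from the pose measured when the call began, along the tool's axes at that moment; what a row does not reach only later rows make up. A row lasts 1/10 s, in which the tool goes at most 50 mm and 8.59 degrees, less where a joint would pass 70% of its speed; a pose out of reach is approached as far as the arm can. A call with a gripper value outside its range is refused whole. The fingers move at their own pace and stop on an object; the grip force is fixed at half the most. Time passes only in rows, so rows that repeat a pose let the fingers close, or fill a call up. It gives the time, the measured TCP pose, the force and the opening at its end, in the units of the state.
- arm.read_state(): the state, without advancing time (a new reading comes with each control period).
- get_image(name): name is "scene" or "top" or "wrist"; returns a dict with "img" (400x640x3 uint8, red, green, blue), "K" (3x3 intrinsics, pixels), "k1" (the pictures are not rectified: a ray, as slopes to the right and down, at radius r is drawn at 1 + k1 r^2 times it, then the intrinsics apply), "rvec" (rotation vector, rad) and "tvec" (3), from world to camera coordinates, as OpenCV has them; the wrist camera has in their place "T_tool_cam" (4x4, takes a point from camera to tool coordinates, whose origin is the TCP and whose axes are the tool frame's). Camera axes: x right, y down, z forward; pixel columns grow to the right and rows downward; lengths in mm; the calibration is good to about 2 mm. A picture is of the moment at which its call begins: read the wrist's pose just before it. There is no depth.
- arm.job_done(): hands the job in, once; it reports no verdict.
Trained networks look in the newest picture that a camera, given by its name, has taken for a name from the list of things; names that differ only in an ending like _2 or _b are one class to them, and where a whole thing is asked for, a point or a joint stands for the part that bears it (a point fixed in the world has none). Each returns a list of dicts, best first, with "conf" (0 to 1); they miss things now and then, are a little off and sometimes report something else, mostly with a low value. They report only what shows in the picture. A call takes as long as a camera call. They do not tell look-alikes from the thing itself.
- models.cut_out(camera, query): "mask" (400x640 bool, what is visible of it) and "extent" ([left, top, right, bottom] in pixels, round what is visible of it).
The state is a dict: "clock": time; "joints": joint angles; "joint_vel": joint speeds; "joint_efforts": joint torques, N m; "position": TCP position; "ee_rot": TCP orientation; "contact_force": force on the tool from outside, world axes, zero at the start; "wrist_torque": the same for the moment, N m; "gripper_width": finger opening in mm.
Only numpy, scipy, OpenCV 4.12 (cv2) and the standard library are available. Lean on these libraries where they do the work, as an engineer would, in place of code of your own. Each camera call takes 0.05 s, during which the arm holds its last target.

## Task

On the winery bench, pick up the small round green flask, turn it so that the red pointer on its collar faces the red mark on the clarity meter's deck, and set it upright in the meter's white sprung ring without turning it away again. Then press the flask straight down until the ring is fully home, its rim level with the deck, and finish while still holding it pressed down there, because the ring springs back up if you let go. Keep the flask upright throughout and leave the two bottles, the jar and the tape roll where they stand.

Things in the scene. Friction and masses are not known exactly. Their poses are not given: they have to be found in the camera images.
- flask: Sealed, loose round green glass flask, about 0.18 to 0.35 kg, standing upright on the table. Origin at the centre of its flat underside, z up along its axis, x towards its pointer. Ball-shaped body 72 mm across (ball centre 30 mm above the underside, flat foot 40 mm across, ball ends 64 mm up); red collar 36 mm across from 64 to 70 mm up; straight round neck 26 mm across from 70 to 118 mm; black stopper 28 mm across from 118 to 130 mm (the top).
- flask_neck (a point): Point on the flask's axis 98 mm above its underside, mid-neck: a good height to grip, from above, with fingertips staying above the collar.
- flask_pointer (a point): Tip of the flask's red pointer, an 8 mm wide, 6 mm thick arm that sticks out level from the collar along the flask's +x: 46 mm from the flask's axis, 67 mm above the underside. At the start it is turned roughly 0.3 to 1.5 rad anticlockwise (seen from above) from the direction of the meter's mark.
- meter: Clarity meter, a grey block fixed to the table, 140 x 140 mm and 80 mm high (its deck). Origin at the centre of its underside, z up, x towards its red mark. In the middle of the deck a round well 96 mm across and 64 mm deep holds the sprung ring. The meter stands either left or right of the robot's centre line, the flask on the other side.
- meter_mark (a point): Centre of the red stripe on the meter's deck, 60 mm from the ring's axis along the meter's +x, 80 mm above the table; the stripe runs on down that side of the block.
- cradle_rim (a point): Centre of the top rim of the white sprung ring, on the meter's vertical axis; moves down with the ring. The ring is a funnel: inside radius 24 mm at the bottom to 40 mm at the rim, 14 mm high, outside radius 44 mm at the rim, open below. The rim stands 98 mm above the table, 18 mm above the deck, when the ring is up. The flask's ball seats in the funnel with the flask's underside about 16 mm below the rim.
- cradle (a joint): How far the sprung ring is pressed down, m: 0 = up (start), 0.018 = rim level with the deck, 0.020 = stop. The spring pushes up with 5 N at 0 and 11 N at 0.020; the flask's own weight does not sink it, and it springs back up when let go.
- bottle_left: Green wine bottle with red cap, 60 mm across, 235 mm high, loose, on the table far to the left (+y). Origin at the centre of its underside. Leave alone.
- bottle_right: Amber wine bottle with black cap, 60 mm across, 235 mm high, loose, on the table far to the right (-y). Origin at the centre of its underside. Leave alone.
- jar: Closed jar, 72 mm across, 85 mm high, loose, beyond the work to the right. Origin at the centre of its underside. Leave alone.
- tape_roll: Brown roll of packing tape lying flat, 96 mm across, 45 mm high, loose, beyond the work to the left. Origin at the centre of its underside. Leave alone.
Not all that is in view belongs to the job. Leave any blue, brown or pink look-alike of the flask alone.

How it is judged:
By the outcome, as a careful person would: the job done as asked, in the order asked, and still so for the second after the job is handed in, while the arm keeps its last pose, push and grip.
It also fails if it takes over 43 s, if anything falls off the work surface, if the arm or the gripper's body presses on something with over 40 N, if the wrist force passes 120 N, or if a joint passes its speed limit or range.

## Working session

There is one attempt and no reset: what is moved stays moved. The work goes in short steps, Python scripts to look and compute and a tool call to move; the robot and the scene stay as the last step left them, time stands still between calls to the robot, and variables do not carry over. Pictures are saved under pics/ and viewed, and the job is handed in when it is done.

Besides the shell and the picture viewer there is one more tool, called after "Emit:" by a JSON object that holds its "name" and its "arguments", one argument or row to a line. arm_command: Moves the arm, as the interface text tells. Its arguments: {"type":"object","properties":{"rows":{"type":"array"}},"required":["rows"]}

```bash
mkdir -p pics
python3 - <<'E'
from bench import arm,get_image,models
import cv2
s=arm.read_state(); print({k:s[k] for k in('clock','position','ee_rot','contact_force','gripper_width')}, arm.grip_depth)
for n in('scene','top'):
    d=get_image(n); cv2.imwrite(f'pics/{n}0.png',d['img'][:,:,::-1]); print(n,d['K'],d['k1'],d['rvec'],d['tvec'])
    for q in('flask','meter','meter_mark','flask_pointer','cradle_rim'):
        print(q,[(round(r['conf'],2),list(r['extent'])) for r in models.cut_out(n,q)][:4])
E
```

```text
{'clock': 0.0, 'position': array([ 259.06486818, -568.1283796 ,  230.20876012]), 'ee_rot': array([-0.14927554,  0.69120071,  0.15079256,  0.69081112]), 'contact_force': array([-0.06775181, -0.71048664,  0.86534175]), 'gripper_width': 85.48453906116745} 18.700000000000003
scene [[467.46357384   0.         314.34205613]
 [  0.         467.46357384 199.62526539]
 [  0.           0.           1.        ]] -0.06972973229137719 [ 0.80277987  2.39977353 -1.26410765] [ 479.56044564 -113.29015452 1631.82218558]
flask [(0.85, [271.8, 136.4, 296.4, 176.7]), (0.76, [283.9, 158.5, 307.4, 197.0]), (0.61, [324.0, 150.6, 352.1, 190.8]), (0.61, [252.6, 187.0, 283.3, 234.3])]
meter [(0.68, [324.6, 215.4, 405.1, 290.8])]
meter_mark [(0.84, [329.1, 211.9, 405.3, 284.9])]
flask_pointer [(0.9, [251.9, 188.3, 280.5, 232.5]), (0.7, [283.1, 159.0, 307.4, 196.5]), (0.64, [274.2, 133.8, 295.8, 173.9]), (0.58, [326.9, 148.5, 350.0, 194.1])]
cradle_rim [(0.76, [348.5, 222.8, 387.2, 240.8])]
top [[469.77126569   0.         322.81689071]
 [  0.         469.77126569 203.66569862]
 [  0.           0.           1.        ]] 0.00934204338822028 [ 2.20058505 -2.02077076  0.21397598] [ -36.5165917   616.66297659 1220.4467888 ]
flask [(0.93, [351.8, 170.9, 378.8, 197.0]), (0.78, [378.4, 219.7, 404.3, 252.4]), (0.69, [471.6, 227.7, 520.4, 256.5]), (0.68, [357.5, 276.0, 383.4, 298.6])]
meter [(0.6, [233.9, 184.9, 295.2, 243.4])]
meter_mark [(0.66, [237.9, 184.1, 291.3, 245.2])]
flask_pointer [(0.78, [428.1, 248.3, 456.5, 277.4]), (0.78, [350.1, 169.9, 378.6, 195.2]), (0.67, [358.9, 274.2, 384.3, 300.8]), (0.61, [377.9, 225.2, 404.9, 251.1])]
cradle_rim [(0.66, [250.7, 137.8, 283.9, 166.9]), (0.6, [246.7, 193.6, 278.6, 228.5])]
```

View pics/scene0.png

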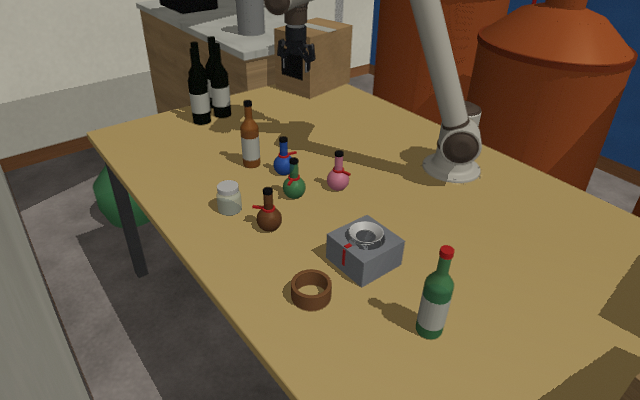

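View pics/top0.png

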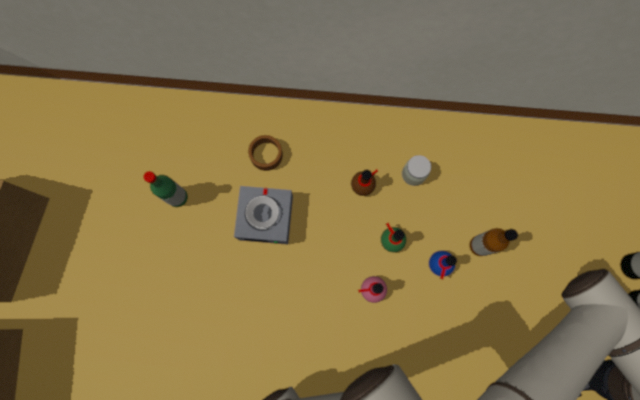

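Run:
```python
import cv2
a=cv2.imread('pics/top0.png')[150:310,220:540]; cv2.imwrite('pics/top0z.png',cv2.resize(a,(800,400),interpolation=cv2.INTER_CUBIC))
a=cv2.imread('pics/scene0.png')[120:300,230:420]; cv2.imwrite('pics/scene0z.png',cv2.resize(a,(633,600),interpolation=cv2.INTER_CUBIC))
```

```text
(no output)
```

View pics/top0z.png

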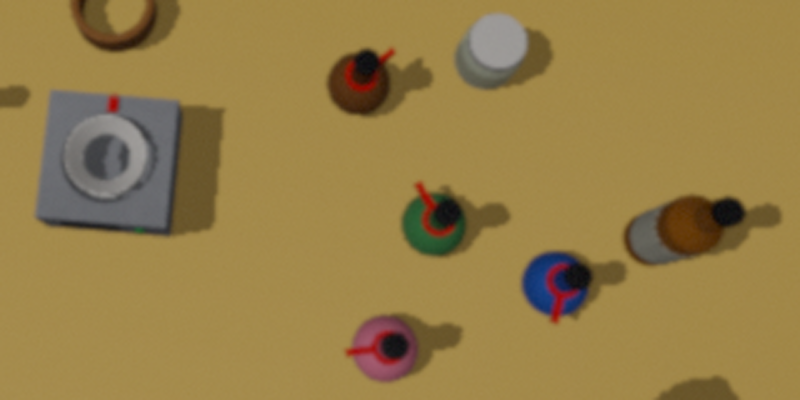

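View pics/scene0z.png

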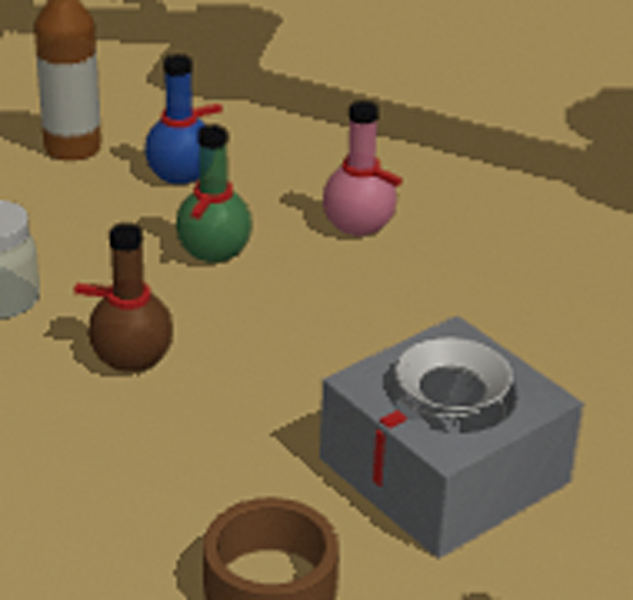

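```bash
cat > h.py <<'E'
import numpy as np,cv2
from scipy.optimize import least_squares
def proj(d,P):
    R,_=cv2.Rodrigues(np.array(d['rvec'],float)); c=np.atleast_2d(P)@R.T+np.array(d['tvec'])
    s=c[:,:2]/c[:,2:]; s=s*(1+d['k1']*(s**2).sum(1,keepdims=True))
    K=np.array(d['K']); return s*[K[0,0],K[1,1]]+K[:2,2]
def ray(d,uv):
    K=np.array(d['K']); s0=(np.array(uv)-K[:2,2])/[K[0,0],K[1,1]]; s=s0.copy()
    for _ in range(20): s=s0/(1+d['k1']*(s**2).sum())
    return np.r_[s,1]
def at_z(d,uv,z):
    R,_=cv2.Rodrigues(np.array(d['rvec'],float)); o=-R.T@np.array(d['tvec']); v=R.T@ray(d,uv)
    return o+v*(z-o[2])/v[2]
E
python3 - <<'E'
from h import *
from bench import get_image
T=get_image('top');S=get_image('scene')
m=[(T,'ball',(393.6,239.6),30),(T,'stop',(398.8,235.2),127),(T,'tip',(388,223.8),67),(S,'ball',(294.2,186.6),30),(S,'top',(293.9,160.5),127),(S,'tip',(289.7,183.9),67),
(T,'rim',(263.2,212.4),98),(S,'rim',(366.8,232.5),98),(T,'mark',(265.6,191.2),80),(S,'mark',(348.2,245.7),80)]
for d,n,uv,z in m: print('T' if d is T else 'S',n,at_z(d,uv,z).round(1))
# deck corners top zoom
for n,uv in [('a',(52,92)),('b',(180,101)),('c',(168,229)),('d',(38,217))]:
    print(n,at_z(T,(220+uv[0]/2.5,150+uv[1]/2.5),80).round(1))
for n,uv in [('a',(458,318)),('b',(582,404)),('c',(443,470)),('d',(322,383))]:
    print(n,at_z(S,(230+uv[0]/3.3333,120+uv[1]/3.3333),80).round(1))
E
```

```text
T ball [ 540.1 -187.    30. ]
T stop [ 538.9 -185.5  127. ]
T tip [ 576.5 -164.2   67. ]
S ball [ 543.3 -183.3   30. ]
S top [ 547.1 -177.7  127. ]
S tip [ 578.6 -156.1   67. ]
T rim [573.3 170.8  98. ]
S rim [581.3 183.2  98. ]
T mark [635.2 173.2  80. ]
S mark [637.1 178.5  80. ]
a [641.6 241.5  80. ]
b [643.5 102.2  80. ]
c [503.7 101.3  80. ]
d [504.7 239.9  80. ]
a [512.8 113.4  80. ]
b [512.3 249.5  80. ]
c [646.  241.9  80. ]
d [653.2 113.8  80. ]
```

```bash
cat >> h.py <<'E'
from scipy.spatial.transform import Rotation as Ro
def goal(s,p,yaw):
    """tool down: x=-z, jaw y at world yaw -> shift (m) and rotvec (deg) in tool axes"""
    R0=Ro.from_quat(s['ee_rot']); 
    y=np.array([np.cos(yaw),np.sin(yaw),0]);x=np.array([0,0,-1.]);z=np.cross(x,y)
    R1=Ro.from_matrix(np.c_[x,y,z])
    d=R0.inv().apply(np.array(p)-s['position'])/1000
    w=(R0.inv()*R1).as_rotvec(degrees=True)
    y0=R0.as_matrix()[:,1]
    print('pos',s['position'].round(1),'jawyaw',np.arctan2(y0[1],y0[0]).round(4),'tilt',np.degrees(np.arccos(-R0.as_matrix()[2,0])).round(2),'w',round(float(s['gripper_width']),1),'F',s['contact_force'].round(1),'t',round(s['clock'],2),'j',np.round(s['joints'],2))
    print('d',d.round(4),'w',w.round(2)); return d,w
E
python3 - <<'E'
from h import *
from bench import arm,get_image
s=arm.read_state()
T=get_image('top')
for n,uv,z in [('amb',(630,240),0),('amb cap',(728,212),235),('blue',(574,275),127),('pink',(394,345),127),('brown',(367,62),127)]:
    print(n,at_z(T,(220+uv[0]/2.5,150+uv[1]/2.5),z).round(0))
goal(s,(540,-185,300),0); goal(s,s['position']+[0,0,90],0)
print(Ro.from_quat(s['ee_rot']).as_matrix().round(3))
print(get_image('wrist')['T_tool_cam'].round(3),get_image('wrist')['K'],get_image('wrist')['k1'])
E
```

```text
amb [ 545. -413.    0.]
amb cap [ 546. -429.  235.]
blue [ 487. -317.  127.]
pink [ 401. -139.  127.]
brown [691. -93. 127.]
pos [ 259.3 -568.6  231.3] jawyaw 1.9987 tilt 0.0 w 85.5 F [-0.6 -0.2  0.7] t 0.7 j [-0.88  0.38  0.01  0.   -1.19 -0.26]
d [-0.0687  0.2326  0.4146] w [114.52   0.     0.  ]
pos [ 259.3 -568.6  231.3] jawyaw 1.9987 tilt 0.0 w 85.5 F [-0.6 -0.2  0.7] t 0.7 j [-0.88  0.38  0.01  0.   -1.19 -0.26]
d [-0.09 -0.   -0.  ] w [114.52   0.     0.  ]
[[ 0.    -0.415  0.91 ]
 [-0.     0.91   0.415]
 [-1.    -0.    -0.   ]]
[[-0.00000e+00 -2.84000e-01  9.59000e-01 -1.42969e+02]
 [ 1.00000e+00 -0.00000e+00  0.00000e+00 -4.00000e-02]
 [ 0.00000e+00  9.59000e-01  2.84000e-01 -7.22390e+01]
 [ 0.00000e+00  0.00000e+00  0.00000e+00  1.00000e+00]] [[358.48258769   0.         316.07073759]
 [  0.         358.48258769 201.54282446]
 [  0.           0.           1.        ]] -0.05132156817284443
```

Emit:
{"name": "arm_command", "arguments": {
  "rows": [
    {"dx":-0.05},
    {"dx":-0.08,"dy":0.01,"dz":0.02},
    {"dx":-0.08,"dy":0.04,"dz":0.07},
    {"dx":-0.08,"dy":0.07,"dz":0.12},
    {"dx":-0.08,"dy":0.09,"dz":0.16},
    {"dx":-0.08,"dy":0.11,"dz":0.2},
    {"dx":-0.08,"dy":0.135,"dz":0.24},
    {"dx":-0.08,"dy":0.16,"dz":0.28}
  ]
}}

```text
validation failed for argument at $.ro...
```

Emit:
{"name": "arm_command", "arguments": {
  "rows": [
    {"dy":0.02,"dz":0.04},
    {"dy":0.045,"dz":0.08},
    {"dy":0.07,"dz":0.12},
    {"dx":0.03,"dy":0.075,"dz":0.134},
    {"dx":0.06,"dy":0.075,"dz":0.134},
    {"dx":0.08,"dy":0.075,"dz":0.134},
    {"dx":0.08,"dy":0.075,"dz":0.134},
    {"dx":0.08,"dy":0.075,"dz":0.134}
  ]
}}

```text
validation failed for argument at $.ro...
```

Run:
```python
from h import *
from bench import arm,get_image
s=arm.read_state(); goal(s,(540,-185,220),2.0)
w=get_image('wrist'); cv2.imwrite('pics/w1.png',w['img'][:,:,::-1])
```

```text
pos [ 259.3 -568.6  231.3] jawyaw 1.9986 tilt 0.0 w 85.5 F [0.2 0.6 0.4] t 0.9 j [-0.88  0.38  0.01 -0.   -1.19 -0.26]
d [0.0113 0.2326 0.4146] w [-0.08  0.   -0.  ]
```

View pics/w1.png

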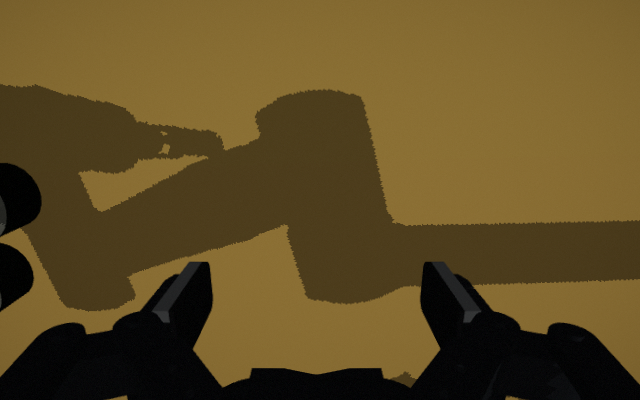

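The picture shows the arm had not moved: only shadows on the table, with the fingertips at about (200,265) and (435,265). The rows were refused, so I'll fill in every field.

Emit:
{"name": "arm_command", "arguments": {
  "rows": [
    {"dx":-0.05,"dy":0,"dz":0,"wx":0,"wy":0,"wz":0,"gripper":-1},
    {"dx":-0.08,"dy":0.01,"dz":0.02,"wx":0,"wy":0,"wz":0,"gripper":-1},
    {"dx":-0.08,"dy":0.03,"dz":0.06,"wx":0,"wy":0,"wz":0,"gripper":-1},
    {"dx":-0.08,"dy":0.05,"dz":0.1,"wx":0,"wy":0,"wz":0,"gripper":-1},
    {"dx":-0.08,"dy":0.075,"dz":0.14,"wx":0,"wy":0,"wz":0,"gripper":-1},
    {"dx":-0.08,"dy":0.1,"dz":0.18,"wx":0,"wy":0,"wz":0,"gripper":-1},
    {"dx":-0.08,"dy":0.12,"dz":0.22,"wx":0,"wy":0,"wz":0,"gripper":-1},
    {"dx":-0.08,"dy":0.145,"dz":0.26,"wx":0,"wy":0,"wz":0,"gripper":-1}
  ]
}}

```text
clock: 1.75
position: [436.7, -327.4, 311.6]
ee_rot: [-0.15, 0.691, 0.15, 0.691]
contact_force: [0.5, -0.2, 0.1]
gripper_width: 85.6
```

Emit:
{"name": "arm_command", "arguments": {
  "rows": [
    {"dx":0,"dy":0.02,"dz":0.04,"wx":0,"wy":0,"wz":0,"gripper":-1},
    {"dx":0,"dy":0.04,"dz":0.08,"wx":0,"wy":0,"wz":0,"gripper":-1},
    {"dx":0.01,"dy":0.065,"dz":0.12,"wx":0,"wy":0,"wz":0,"gripper":-1},
    {"dx":0.04,"dy":0.0865,"dz":0.1525,"wx":0,"wy":0,"wz":0,"gripper":-1},
    {"dx":0.07,"dy":0.0865,"dz":0.1525,"wx":0,"wy":0,"wz":0,"gripper":-1},
    {"dx":0.092,"dy":0.0865,"dz":0.1525,"wx":0,"wy":0,"wz":0,"gripper":-1},
    {"dx":0.092,"dy":0.0865,"dz":0.1525,"wx":0,"wy":0,"wz":0,"gripper":-1},
    {"dx":0.092,"dy":0.0865,"dz":0.1525,"wx":0,"wy":0,"wz":0,"gripper":-1}
  ]
}}

```text
clock: 2.55
position: [540.0, -185.8, 220.2]
ee_rot: [-0.151, 0.691, 0.15, 0.691]
contact_force: [-0.4, 0.7, 0.3]
gripper_width: 85.3
```

```bash
cat >> h.py <<'E'
def wcam(s,w):
    """wrist picture dict with world extrinsics"""
    T=np.eye(4); T[:3,:3]=Ro.from_quat(s['ee_rot']).as_matrix(); T[:3,3]=s['position']
    M=np.linalg.inv(T@np.array(w['T_tool_cam'])); w=dict(w)
    w['rvec']=cv2.Rodrigues(M[:3,:3])[0].ravel(); w['tvec']=M[:3,3]; return w
E
python3 - <<'E'
from h import *
from bench import arm,get_image
import pickle
s=arm.read_state(); goal(s,(540,-185,220),2.0)
w=get_image('wrist'); cv2.imwrite('pics/w2.png',w['img'][:,:,::-1]); w=wcam(s,w); pickle.dump(w,open('w2.pkl','wb'))
th=.55;a=np.array([540,-185.])
for n,p in [('foot0',(*a,0)),('ball',(*a,30)),('top',(*a,130)),('tip',(*(a+46*np.array([np.cos(th),np.sin(th)])),67))]: print(n,proj(w,np.array(p,float)).round(1))
E
```

```text
pos [ 540.  -185.8  220.2] jawyaw 1.9987 tilt 0.09 w 85.3 F [-0.4  0.7  0.3] t 2.55 j [-0.05  0.3  -0.15  0.   -1.12 -1.1 ]
d [0.0002 0.0007 0.0003] w [-0.08  0.02  0.08]
foot0 [[317.1 168.9]]
ball [[317.1 175.1]]
top [[317.3 206.4]]
tip [[323.5 234.5]]
```

View pics/w2.png

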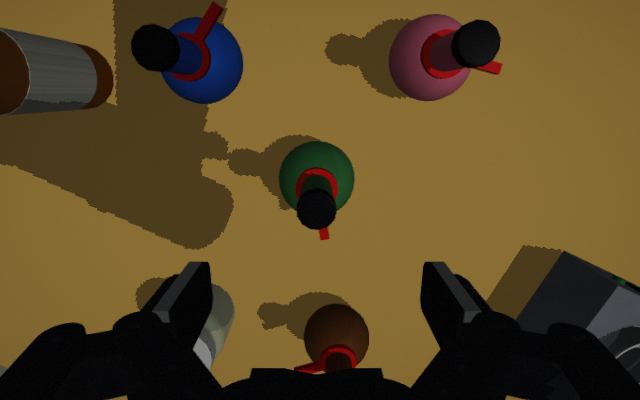

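Green flask centred below the open fingers: ball at (317,178), stopper at (317,210), pointer tip at (324,239), close to the predictions. I'll refine from these.

Run:
```python
from h import *
import pickle
w=pickle.load(open('w2.pkl','rb')); im=cv2.imread('pics/w2.png')
c=im[110:260,240:400]; cv2.imwrite('pics/w2z.png',cv2.resize(c,(640,600),interpolation=cv2.INTER_CUBIC))
b,g,r=[im[:,:,i].astype(int) for i in range(3)]
box=np.zeros(b.shape,bool); box[130:250,270:365]=1
blk=(np.maximum(np.maximum(b,g),r)<45)&box
n,l,st,ce=cv2.connectedComponentsWithStats(blk.astype(np.uint8)); i=1+st[1:,4].argmax(); print('black',st[i],ce[i])
red=(r>110)&(g<60)&(b<60)&box; ys,xs=np.where(red); k=ys>228; print('red tip',xs[k].min(),xs[k].max(),ys.max(), np.c_[xs[k],ys[k]].mean(0))
gr=(g>r+10)&(g>b)&box; ys,xs=np.where(gr); print('green',xs.min(),xs.max(),ys.min(),ys.max())
```

```text
black [ 279  141   58   89 2517] [308.64680175 190.94239174]
red tip 319 328 239 [323.68085106 233.94680851]
green 279 353 142 209
```

View pics/w2z.png

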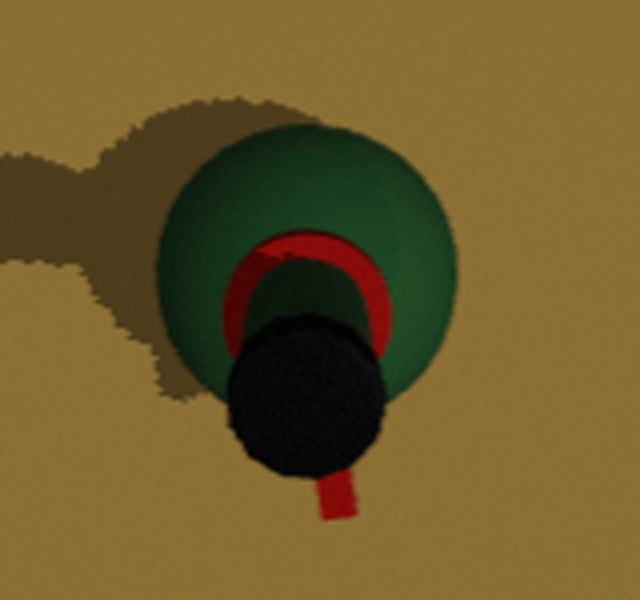

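Run:
```python
from h import *
import pickle
w=pickle.load(open('w2.pkl','rb'))
top=at_z(w,(316.6,209.8),130); tip=at_z(w,(324.7,239.3),68.5); print(top,tip)
# ball apparent centre, top edge fit
R=cv2.Rodrigues(w['rvec'])[0]; o=-R.T@w['tvec']
def sil(c):
    d=c-o; L=np.linalg.norm(d); u=d/L; a=np.cross(u,[0,0,1]);a/=np.linalg.norm(a); b=np.cross(u,a)
    t=np.linspace(0,2*np.pi,90); rr=36*np.sqrt(1-(36/L)**2); cc=c-u*36**2/L
    q=proj(w,cc+rr*(np.cos(t)[:,None]*a+np.sin(t)[:,None]*b)); return np.array([q[:,0].min(),q[:,0].max(),q[:,1].min()])
obs=np.array([279,354,141.2])
f=least_squares(lambda p:sil(np.r_[p,30])-obs,[540,-185]); print('ball',f.x,f.fun)
g=top[:2]; 
for g in (top[:2],f.x): v=tip[:2]-g; print(np.hypot(*v),np.arctan2(v[1],v[0]))
```

```text
[ 542.39542726 -184.44861201  130.        ] [ 582.38915051 -158.31397103   68.5       ]
ball [ 544.13840555 -183.7512092 ] [-0.48664231  0.49348816  0.02872805]
47.77569840951675 0.5788097165209057
45.936614766731026 0.5868568021717142
```

Emit:
{"name": "arm_command", "arguments": {
  "rows": [
    {"dx":0.02,"dy":0.0005,"dz":0.0035,"wx":0,"wy":0,"wz":0,"gripper":-1},
    {"dx":0.05,"dy":0.0005,"dz":0.0035,"wx":0,"wy":0,"wz":0,"gripper":-1},
    {"dx":0.08,"dy":0.0005,"dz":0.0035,"wx":0,"wy":0,"wz":0,"gripper":-1},
    {"dx":0.11,"dy":0.0005,"dz":0.0035,"wx":0,"wy":0,"wz":0,"gripper":-1},
    {"dx":0.13,"dy":0.0005,"dz":0.0035,"wx":0,"wy":0,"wz":0,"gripper":-1},
    {"dx":0.14,"dy":0.0005,"dz":0.0035,"wx":0,"wy":0,"wz":0,"gripper":-1},
    {"dx":0.14,"dy":0.0005,"dz":0.0035,"wx":0,"wy":0,"wz":0,"gripper":-1},
    {"dx":0.14,"dy":0.0005,"dz":0.0035,"wx":0,"wy":0,"wz":0,"gripper":-1}
  ]
}}

```text
clock: 3.4
position: [545.1, -184.6, 82.8]
ee_rot: [-0.151, 0.689, 0.149, 0.693]
contact_force: [0.3, 0.2, -0.1]
gripper_width: 85.2
```

Emit:
{"name": "arm_command", "arguments": {
  "rows": [
    {"dx":0,"dy":0,"dz":0,"wx":0,"wy":0,"wz":0,"gripper":-0.5},
    {"dx":0,"dy":0,"dz":0,"wx":0,"wy":0,"wz":0,"gripper":0},
    {"dx":0,"dy":0,"dz":0,"wx":0,"wy":0,"wz":0,"gripper":0.3},
    {"dx":0,"dy":0,"dz":0,"wx":0,"wy":0,"wz":0,"gripper":0.6},
    {"dx":0,"dy":0,"dz":0,"wx":0,"wy":0,"wz":0,"gripper":1},
    {"dx":0,"dy":0,"dz":0,"wx":0,"wy":0,"wz":0,"gripper":1},
    {"dx":0,"dy":0,"dz":0,"wx":0,"wy":0,"wz":0,"gripper":1},
    {"dx":0,"dy":0,"dz":0,"wx":0,"wy":0,"wz":0,"gripper":1}
  ]
}}

```text
clock: 4.2
position: [545.3, -184.6, 83.3]
ee_rot: [-0.151, 0.689, 0.149, 0.693]
contact_force: [-0.5, 2.1, 5.9]
gripper_width: 25.2
```

Run:
```python
from h import *
from bench import arm,get_image
import pickle
s=arm.read_state(); goal(s,(543,-184,80),2.0)
w=get_image('wrist'); cv2.imwrite('pics/w3.png',w['img'][:,:,::-1]); w=wcam(s,w); pickle.dump(w,open('w3.pkl','wb'))
```

```text
pos [ 545.3 -184.6   83.3] jawyaw 1.9988 tilt 0.4 w 25.2 F [-0.5  2.1  5.9] t 4.2 j [-0.04  0.45 -0.31  0.   -0.81 -1.1 ]
d [ 0.0033  0.0015 -0.0019] w [-0.07  0.3   0.27]
```

View pics/w3.png

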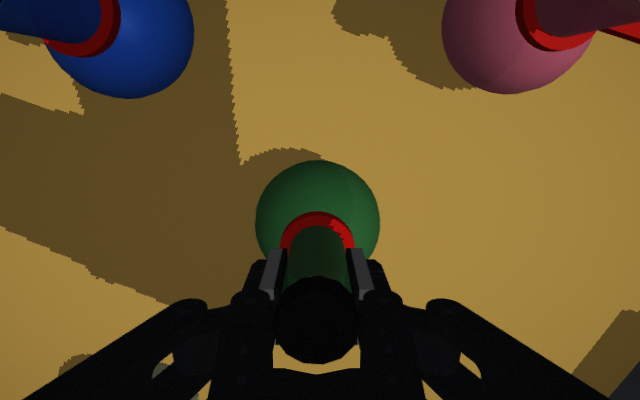

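Flask neck held (width 25.2 mm) in the middle of the pads, collar clear below the tips near (318,230). Lifting.

Emit:
{"name": "arm_command", "arguments": {
  "rows": [
    {"dx":-0.015,"dy":0,"dz":0,"wx":0,"wy":0.2,"wz":0.2,"gripper":1},
    {"dx":-0.04,"dy":0,"dz":0,"wx":0,"wy":0.3,"wz":0.3,"gripper":1},
    {"dx":-0.07,"dy":0,"dz":0,"wx":0,"wy":0.3,"wz":0.3,"gripper":1},
    {"dx":-0.1,"dy":0,"dz":0,"wx":0,"wy":0.3,"wz":0.3,"gripper":1},
    {"dx":-0.13,"dy":0,"dz":0,"wx":0,"wy":0.3,"wz":0.3,"gripper":1},
    {"dx":-0.16,"dy":0,"dz":0,"wx":0,"wy":0.3,"wz":0.3,"gripper":1},
    {"dx":-0.17,"dy":0,"dz":0,"wx":0,"wy":0.3,"wz":0.3,"gripper":1},
    {"dx":-0.17,"dy":0,"dz":0,"wx":0,"wy":0.3,"wz":0.3,"gripper":1}
  ]
}}

```text
clock: 5.05
position: [544.5, -184.1, 253.6]
ee_rot: [-0.15, 0.69, 0.15, 0.692]
contact_force: [-0.2, 0.6, -3.0]
gripper_width: 24.8
```

Run:
```python
from h import *
from bench import arm,get_image
s=arm.read_state(); goal(s,(573,174,250),1.435)
```

```text
pos [ 544.5 -184.1  253.6] jawyaw 1.9985 tilt 0.11 w 24.8 F [-0.2  0.6 -3. ] t 5.05 j [-0.04  0.28 -0.08 -0.   -1.2  -1.1 ]
d [0.004  0.3141 0.1745] w [32.29  0.1  -0.04]
```

Emit:
{"name": "arm_command", "arguments": {
  "rows": [
    {"dx":0,"dy":0.01,"dz":0.005,"wx":2,"wy":0,"wz":0,"gripper":1},
    {"dx":0,"dy":0.03,"dz":0.017,"wx":5,"wy":0,"wz":0,"gripper":1},
    {"dx":0,"dy":0.06,"dz":0.033,"wx":9,"wy":0,"wz":0,"gripper":1},
    {"dx":0,"dy":0.09,"dz":0.05,"wx":13,"wy":0,"wz":0,"gripper":1},
    {"dx":0,"dy":0.12,"dz":0.067,"wx":17,"wy":0,"wz":0,"gripper":1},
    {"dx":0,"dy":0.15,"dz":0.083,"wx":21,"wy":0,"wz":0,"gripper":1},
    {"dx":0,"dy":0.175,"dz":0.097,"wx":25,"wy":0,"wz":0,"gripper":1},
    {"dx":0,"dy":0.19,"dz":0.105,"wx":28,"wy":0,"wz":0,"gripper":1}
  ]
}}

```text
clock: 5.85
position: [560.1, 34.2, 250.6]
ee_rot: [0.022, 0.708, -0.022, 0.705]
contact_force: [-0.1, -0.2, -1.8]
gripper_width: 25.0
```

Run:
```python
from h import *
from bench import arm,get_image
s=arm.read_state(); goal(s,(573,174,250),1.435)
for n in('top','wrist','scene'):
    d=get_image(n); cv2.imwrite(f'pics/{n}4.png',d['img'][:,:,::-1])
```

```text
pos [560.1  34.2 250.6] jawyaw 1.5087 tilt 0.21 w 25.0 F [-0.1 -0.2 -1.8] t 5.85 j [ 0.35  0.26 -0.12 -0.   -1.19 -1.98]
d [0.0006 0.1403 0.0042] w [ 4.22 -0.21 -0.  ]
```

View pics/wrist4.png

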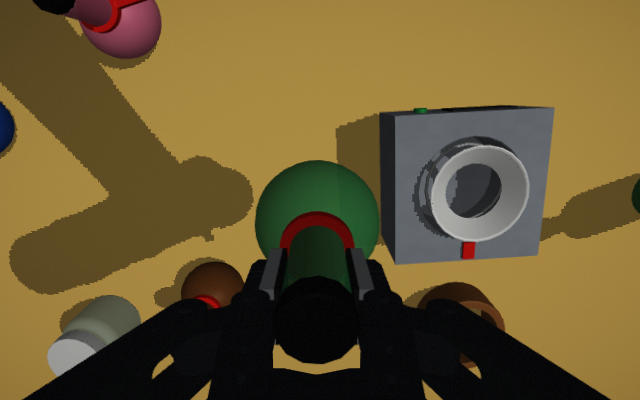

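View pics/scene4.png

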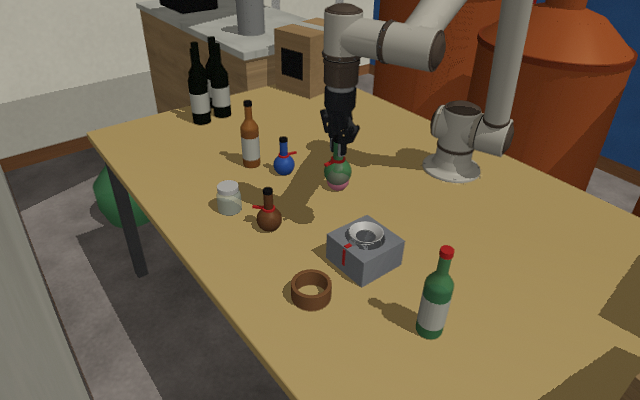

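Wrist view: flask held; meter at right with ring rim around (480,192), mark at (468,250), deck corners near (396,114), (554,107), (539,255), (397,263).

Run:
```python
from h import *
from bench import arm,get_image
import pickle
im=cv2.imread('pics/wrist4.png')
cv2.imwrite('pics/w4z.png',cv2.resize(im[95:275,370:570],(800,720),interpolation=cv2.INTER_CUBIC)[:600+120][:, :])
c=cv2.resize(im[95:275,370:570],(666,600),interpolation=cv2.INTER_CUBIC); cv2.imwrite('pics/w4z.png',c)
s=arm.read_state(); w=wcam(s,get_image('wrist')); pickle.dump(w,open('w4.pkl','wb'))
```

```text
(no output)
```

View pics/w4z.png

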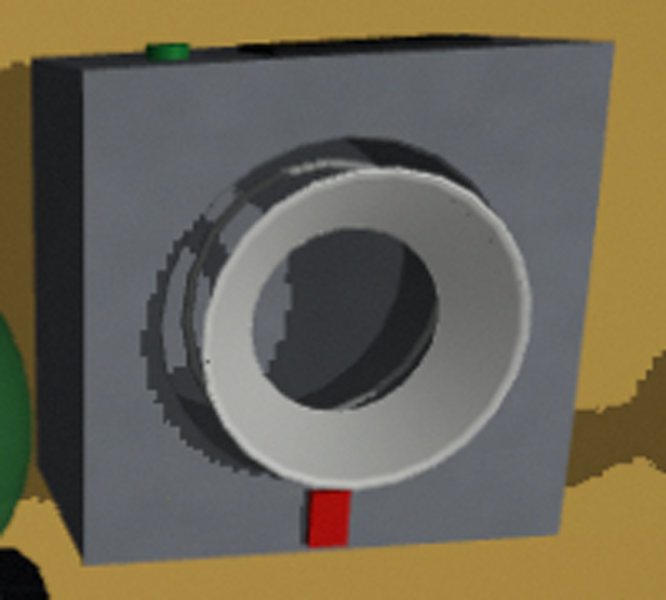

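Run:
```python
from h import *
import pickle
w=pickle.load(open('w4.pkl','rb')); z=lambda u,v:(370+u/3.333,95+v/3.333)
C=np.array([z(83,70),z(614,42),z(558,534),z(86,565)])
L=[(-70,-70),(-70,70),(70,70),(70,-70)]
for c in C: print(at_z(w,c,80).round(1))
mk=np.array(z(327,546))
def rim(x,y):
    t=np.linspace(0,2*np.pi,180); q=proj(w,np.c_[x+44*np.cos(t),y+44*np.sin(t),0*t+98]); return np.array([q[:,0].min(),q[:,0].max(),q[:,1].min(),q[:,1].max()])
ro=np.array([370+204/3.333,370+531/3.333,95+167/3.333,95+490/3.333])
def res(p,parts=False):
    x,y,th=p; R=np.array([[np.cos(th),-np.sin(th)],[np.sin(th),np.cos(th)]])
    q=np.array([np.r_[R@l+[x,y],80] for l in L]); e=(proj(w,q)-C).ravel()
    m=(proj(w,np.r_[R@[70,0]+[x,y],80])-mk).ravel()
    return np.r_[e,m,rim(x,y)-ro]
f=least_squares(res,[573,172,0],loss='soft_l1'); print(f.x,res(f.x).round(2))
g=least_squares(lambda p:rim(*p)-ro,[573,172]); print('rim only',g.x,g.fun)
g=least_squares(lambda p:res(p)[:10],[573,172,0]); print('deck only',g.x,g.fun.round(2))
m=at_z(w,mk,80)[:2]-f.x[:2]; print('mark dir',np.arctan2(m[1],m[0]),np.hypot(*m))
```

```text
[507.9 103.9  80. ]
[507.4 243.8  80. ]
[647.6 244.5  80. ]
[648.2 105.   80. ]
[5.77730536e+02 1.74469384e+02 6.16683009e-03] [ 0.22  0.26  0.26 -0.18  0.42 -0.29 -0.14  0.01 -0.65  1.02 -1.22  0.8
 -0.82  0.35]
rim only [578.027274   174.69469817] [-0.97503122  1.01495755 -0.47268839  0.63896328]
deck only [5.77589357e+02 1.74435239e+02 6.29354365e-03] [ 0.17  0.11  0.23 -0.35  0.41 -0.43 -0.17 -0.11 -0.67  0.88]
mark dir 0.014513833263521618 68.9632858308506
```

Run:
```python
from h import *
import pickle
im=cv2.imread('pics/wrist4.png'); cv2.imwrite('pics/w4f.png',cv2.resize(im[150:390,220:420],(667,800)[:2] if 0 else (500,600),interpolation=cv2.INTER_CUBIC))
a=cv2.convertScaleAbs(im[240:390,240:400],alpha=3,beta=20); cv2.imwrite('pics/w4s.png',cv2.resize(a,(640,600)))
a=cv2.imread('pics/scene4.png')[120:220,300:380]; cv2.imwrite('pics/s4z.png',cv2.resize(a,(480,600),interpolation=cv2.INTER_CUBIC))
```

```text
(no output)
```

View pics/w4s.png

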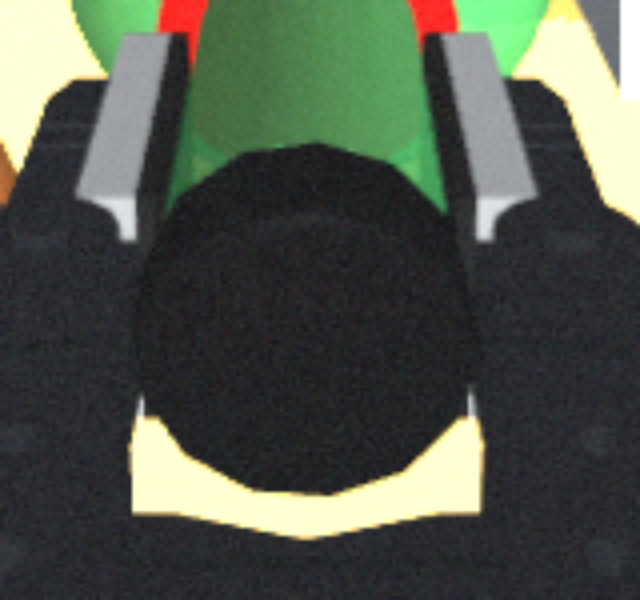

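View pics/s4z.png

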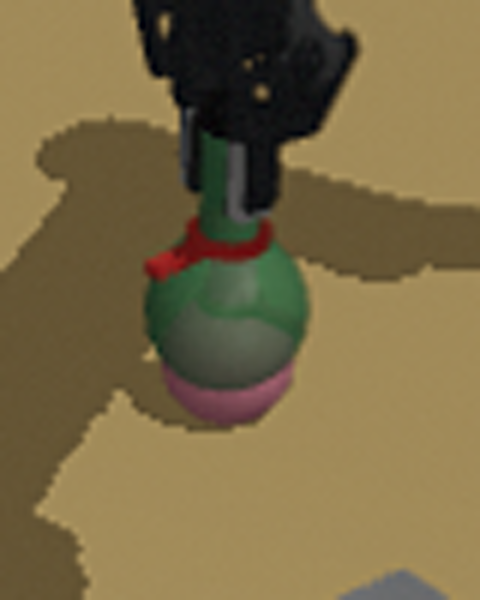

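Run:
```python
from h import *
from bench import arm,get_image
import pickle
s=arm.read_state(); w=pickle.load(open('w4.pkl','rb')); im=cv2.imread('pics/wrist4.png').astype(int)
b,g,r=im[:,:,0],im[:,:,1],im[:,:,2]
gr=(g>r+8)&(g>b+5); gr[:, :245]=0; gr[:,395:]=0; gr[:150]=0; gr[262:]=0
ys,xs=np.where(gr); obs=np.array([xs.min(),xs.max()+1,ys.min()]); print(obs)
R=cv2.Rodrigues(w['rvec'])[0]; o=-R.T@w['tvec']; zz=s['position'][2]-83.3
def sil(c):
    d=c-o; L=np.linalg.norm(d); u=d/L; a=np.cross(u,[0,0,1]);a/=np.linalg.norm(a); b=np.cross(u,a)
    t=np.linspace(0,2*np.pi,180); rr=36*np.sqrt(1-(36/L)**2); cc=c-u*36**2/L
    q=proj(w,cc+rr*(np.cos(t)[:,None]*a+np.sin(t)[:,None]*b)); return np.array([q[:,0].min(),q[:,0].max(),q[:,1].min()])
f=least_squares(lambda p:sil(np.r_[p,30+zz])-obs,s['position'][:2]); print('ball off TCP',f.x-s['position'][:2],f.fun)
f=least_squares(lambda p:sil(p)-obs,np.r_[s['position'][:2],30+zz]); print('ball free',f.x-s['position'],30-83.3)
print('stopper',at_z(w,(316,328),130+zz)-s['position'])
# pointer from scene
S=get_image('scene')
tip=at_z(S,(300+150/6,120+268/6),67+zz); col=at_z(S,(300+230/6,120+240/6),67+zz); v=(tip-col)[:2]
print('scene ptr',tip,col,np.hypot(*v),np.arctan2(v[1],v[0]))
for th in(0,.05,.1,.15,.2): print(th,(proj(S,s['position']+[46*np.cos(th),46*np.sin(th),67-83.3])-[300,120])*6)
```

```text
[255 380 160]
ball off TCP [-1.77053554  1.64282616] [-0.44192906  0.44240928  0.04525849]
ball free [ -1.55260199   1.63561804 -54.72877097] -53.3
stopper [-2.43847535  0.85320175 46.7       ]
scene ptr [606.76921473  42.30194284 235.16935684] [564.64661682  43.64270829 235.16935684] 42.14393084051422 -0.031819331775741096
0 [[136.02876321 257.93139271]]
0.05 [[139.55108352 260.10641838]]
0.1 [[143.28988436 262.20071826]]
0.15 [[147.23596463 264.20841207]]
0.2 [[151.37946593 266.12382598]]
```

Emit:
{"name": "arm_command", "arguments": {
  "rows": [
    {"dx":0,"dy":0.02,"dz":0,"wx":1,"wy":-0.2,"wz":0,"gripper":1},
    {"dx":0,"dy":0.045,"dz":0.003,"wx":2,"wy":-0.2,"wz":0,"gripper":1},
    {"dx":0,"dy":0.07,"dz":0.006,"wx":3,"wy":-0.2,"wz":0,"gripper":1},
    {"dx":0,"dy":0.095,"dz":0.008,"wx":4,"wy":-0.2,"wz":0,"gripper":1},
    {"dx":0,"dy":0.115,"dz":0.01,"wx":4.9,"wy":-0.2,"wz":0,"gripper":1},
    {"dx":0,"dy":0.13,"dz":0.0105,"wx":4.9,"wy":-0.2,"wz":0,"gripper":1},
    {"dx":0,"dy":0.14,"dz":0.0107,"wx":4.9,"wy":-0.2,"wz":0,"gripper":1},
    {"dx":0,"dy":0.14,"dz":0.0107,"wx":4.9,"wy":-0.2,"wz":0,"gripper":1}
  ]
}}

```text
clock: 6.9
position: [579.6, 171.2, 251.5]
ee_rot: [0.051, 0.705, -0.052, 0.706]
contact_force: [0.1, -1.2, -2.5]
gripper_width: 25.2
```

Run:
```python
from h import *
from bench import arm,get_image
s=arm.read_state(); goal(s,(579.6,173.2,182),1.423)
for n,(a,b,c,e) in dict(top=(130,290,180,360),scene=(110,290,290,450)).items():
    d=get_image(n); i=d['img'][:,:,::-1]; cv2.imwrite(f'pics/{n}5.png',i)
    q=i[a:b,c:e]; f=600/q.shape[0]; cv2.imwrite(f'pics/{n}5z.png',cv2.resize(q,None,fx=f,fy=f,interpolation=cv2.INTER_CUBIC)); print(n,f)
```

```text
pos [579.6 171.2 251.5] jawyaw 1.4254 tilt 0.07 w 25.2 F [ 0.1 -1.2 -2.5] t 6.9 j [ 0.56  0.34 -0.01  0.   -1.22 -2.27]
d [ 0.0695  0.002  -0.0004] w [0.14 0.06 0.03]
top 3.75
scene 3.3333333333333335
```

View pics/top5z.png

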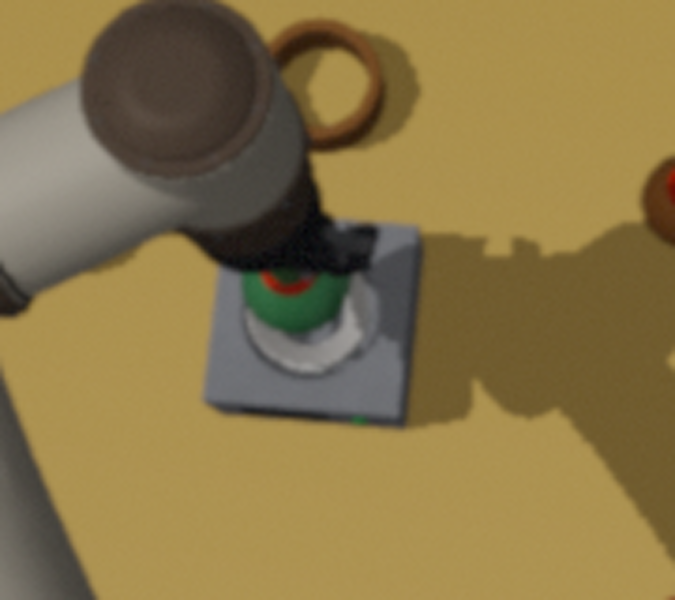

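View pics/scene5z.png

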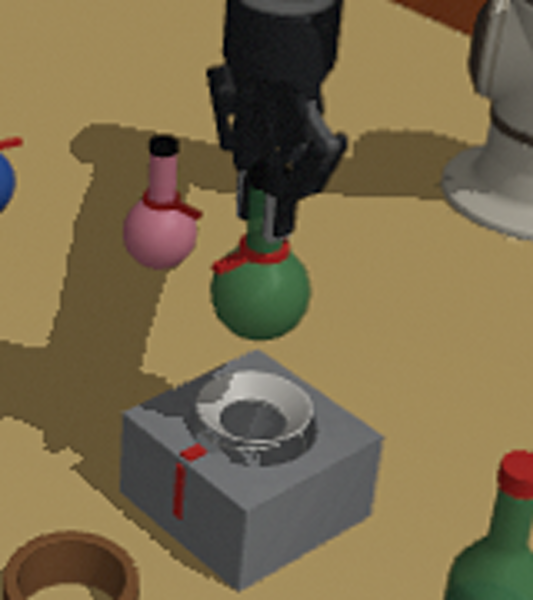

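Scene view: flask hangs over the ring, pointer tip at (219,266) and mark at (193,452) in the zoom, both pointing the same way. Checking the angle numerically.

Run:
```python
from h import *
from bench import arm,get_image
s=arm.read_state(); S=get_image('scene')
im=cv2.imread('pics/scene5.png').astype(int)[110:290,290:450]; b,g,r=im[:,:,0],im[:,:,1],im[:,:,2]
red=(r>110)&(g<70)&(b<70); red[100:]=0; red[:,:60]=0
ys,xs=np.where(red); print(xs.min(),xs.max(),ys.min(),ys.max()); k=xs<=xs.min()+1; print(xs[k],ys[k])
gr=(g>r+8)&(g>b+5)&(np.arange(180)[:,None]>62)&(np.arange(180)[:,None]<105); gr[:,:60]=0;gr[:,100:]=0;ys,xs=np.where(gr); B=np.array([(xs.min()+xs.max()+1)/2,ys.max()+1]);print('ball',xs.min(),xs.max()+1,ys.max()+1)
off=np.array([290,110]); P=s['position']
dz=-83.3
R=cv2.Rodrigues(np.array(S['rvec']))[0]; o=-R.T@np.array(S['tvec'])
# pixel bias from ball: predicted silhouette
c=P+[-1.9,1.3,30+dz]
d=c-o;L=np.linalg.norm(d);u=d/L;a=np.cross(u,[0,0,1]);a/=np.linalg.norm(a);bb=np.cross(u,a);t=np.linspace(0,6.2832,180)
q=proj(S,c-u*36**2/L+36*np.sqrt(1-(36/L)**2)*(np.cos(t)[:,None]*a+np.sin(t)[:,None]*bb))
bias=B+off-[(q[:,0].min()+q[:,0].max())/2,q[:,1].max()]; print('bias',bias)
tip=np.array([217/3.333,267/3.333])+off
for th in np.arange(-.2,.25,.05):
    print(round(th,2),(proj(S,P+[-1.9+46*np.cos(th),1.3+46*np.sin(th),67+dz])+bias-tip).round(2))
C=[np.array(v)/3.3333+off for v in[(258,350),(383,437),(240,505),(122,412)]]
m=np.array((193,452))/3.3333+off
co=proj(S,np.c_[[577.7+x for x in(-70,-70,70,70)],[174.4+y for y in(-70,70,70,-70)],[80]*4]); bm=(np.array(C)-co); print(bm.round(1)); bm=bm.mean(0)
for th in(-.1,-.05,0,.05,.1): print('mark',th,(proj(S,np.array([577.7+60*np.cos(th),174.4+60*np.sin(th),80]))+bm-m).round(2))
```

```text
64 86 70 81
[65 64 65] [78 79 79]
ball 63 93 102
bias [0.08239544 0.58594733]
-0.2 [[-2.98 -1.89]]
-0.15 [[-2.46 -1.41]]
-0.1 [[-1.9  -0.93]]
-0.05 [[-1.29 -0.47]]
-0.0 [[-0.65 -0.02]]
0.05 [[0.04 0.41]]
0.1 [[0.76 0.83]]
0.15 [[1.52 1.23]]
0.2 [[2.31 1.61]]
[[ 0.9  1.8]
 [ 0.5  1.6]
 [-1.1 -0.4]
 [ 0.6  1.3]]
mark -0.1 [[-2.25 -0.85]]
mark -0.05 [[-1.53 -0.2 ]]
mark 0 [[-0.76  0.44]]
mark 0.05 [[0.06 1.06]]
mark 0.1 [[0.93 1.65]]
```

Emit:
{"name": "arm_command", "arguments": {
  "rows": [
    {"dx":0.015,"dy":0.002,"dz":-0.0004,"wx":0.1,"wy":0.1,"wz":0,"gripper":1},
    {"dx":0.03,"dy":0.002,"dz":-0.0004,"wx":0.1,"wy":0.1,"wz":0,"gripper":1},
    {"dx":0.045,"dy":0.002,"dz":-0.0004,"wx":0.1,"wy":0.1,"wz":0,"gripper":1},
    {"dx":0.06,"dy":0.002,"dz":-0.0004,"wx":0.1,"wy":0.1,"wz":0,"gripper":1},
    {"dx":0.07,"dy":0.002,"dz":-0.0004,"wx":0.1,"wy":0.1,"wz":0,"gripper":1},
    {"dx":0.078,"dy":0.002,"dz":-0.0004,"wx":0.1,"wy":0.1,"wz":0,"gripper":1},
    {"dx":0.08,"dy":0.002,"dz":-0.0004,"wx":0.1,"wy":0.1,"wz":0,"gripper":1},
    {"dx":0.08,"dy":0.002,"dz":-0.0004,"wx":0.1,"wy":0.1,"wz":0,"gripper":1}
  ]
}}

```text
clock: 7.85
position: [579.6, 171.9, 172.0]
ee_rot: [0.052, 0.705, -0.053, 0.705]
contact_force: [-0.0, -0.4, -2.5]
gripper_width: 24.9
```

Run:
```python
from h import *
from bench import arm,get_image
s=arm.read_state(); goal(s,(579.6,173.2,165),1.423)
d=get_image('scene'); cv2.imwrite('pics/scene6z.png',cv2.resize(d['img'][150:290,300:430,::-1],None,fx=4.28,fy=4.28,interpolation=cv2.INTER_CUBIC))
w=get_image('wrist'); cv2.imwrite('pics/w6.png',w['img'][:,:,::-1])
```

```text
pos [579.6 171.9 172. ] jawyaw 1.4222 tilt 0.03 w 24.9 F [-0.  -0.4 -2.5] t 7.85 j [ 0.56  0.4  -0.13  0.   -1.05 -2.28]
d [ 0.007   0.0013 -0.0002] w [-0.05 -0.01  0.03]
```

View pics/scene6z.png

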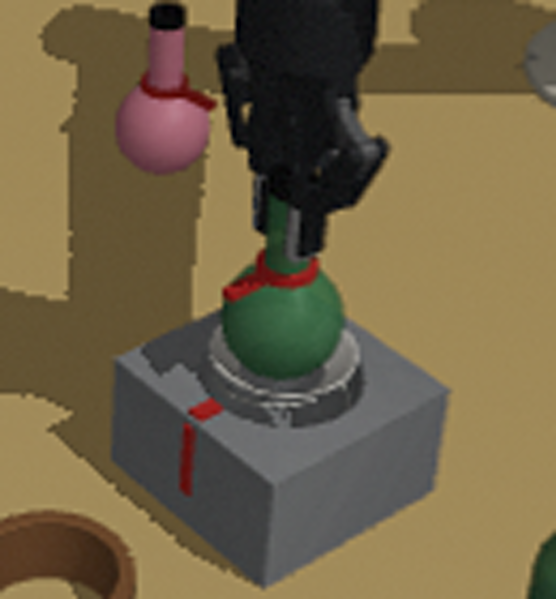

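View pics/w6.png

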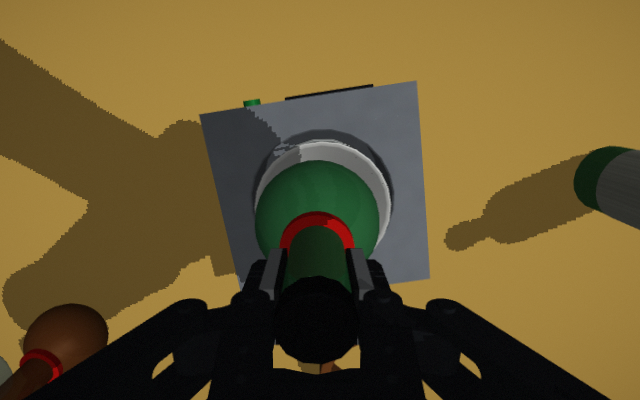

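Ball just above the ring. In the wrist view the ring spans x=254–391 and the ball 255–380, so the ring is about 3 mm further along tool +y. I'll correct this, then touch down.

Emit:
{"name": "arm_command", "arguments": {
  "rows": [
    {"dx":0,"dy":0.0015,"dz":0,"wx":0,"wy":0,"wz":0,"gripper":1},
    {"dx":0,"dy":0.003,"dz":0,"wx":0,"wy":0,"wz":0,"gripper":1},
    {"dx":0,"dy":0.003,"dz":0,"wx":0,"wy":0,"wz":0,"gripper":1},
    {"dx":0.002,"dy":0.003,"dz":0,"wx":0,"wy":0,"wz":0,"gripper":1},
    {"dx":0.004,"dy":0.003,"dz":0,"wx":0,"wy":0,"wz":0,"gripper":1},
    {"dx":0.006,"dy":0.003,"dz":0,"wx":0,"wy":0,"wz":0,"gripper":1},
    {"dx":0.008,"dy":0.003,"dz":0,"wx":0,"wy":0,"wz":0,"gripper":1},
    {"dx":0.008,"dy":0.003,"dz":0,"wx":0,"wy":0,"wz":0,"gripper":1}
  ]
}}

```text
clock: 8.75
position: [580.5, 175.2, 165.2]
ee_rot: [0.052, 0.705, -0.052, 0.706]
contact_force: [-1.0, 0.4, 2.2]
gripper_width: 24.8
```

Run:
```python
from h import *
from bench import arm,get_image
s=arm.read_state(); goal(s,(579.6,174.4,155),1.423)
w=get_image('wrist'); cv2.imwrite('pics/w7.png',w['img'][:,:,::-1])
```

```text
pos [580.5 175.2 165.2] jawyaw 1.4227 tilt 0.08 w 24.8 F [-1.   0.4  2.2] t 8.75 j [ 0.56  0.41 -0.13  0.   -1.03 -2.28]
d [ 0.0102 -0.0009 -0.0008] w [-0.02  0.07 -0.01]
```

View pics/w7.png

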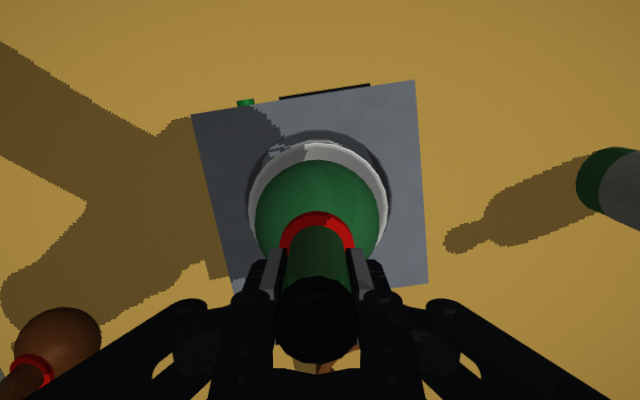

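Centred now (ring 248–387, ball 255–380), contact at TCP z 165.2 mm as predicted. Pressing.

Emit:
{"name": "arm_command", "arguments": {
  "rows": [
    {"dx":0.003,"dy":0,"dz":0,"wx":0,"wy":0,"wz":0,"gripper":1},
    {"dx":0.006,"dy":0,"dz":0,"wx":0,"wy":0,"wz":0,"gripper":1},
    {"dx":0.009,"dy":0,"dz":0,"wx":0,"wy":0,"wz":0,"gripper":1},
    {"dx":0.012,"dy":0,"dz":0,"wx":0,"wy":0,"wz":0,"gripper":1},
    {"dx":0.015,"dy":0,"dz":0,"wx":0,"wy":0,"wz":0,"gripper":1},
    {"dx":0.017,"dy":0,"dz":0,"wx":0,"wy":0,"wz":0,"gripper":1},
    {"dx":0.018,"dy":0,"dz":0,"wx":0,"wy":0,"wz":0,"gripper":1},
    {"dx":0.018,"dy":0,"dz":0,"wx":0,"wy":0,"wz":0,"gripper":1}
  ]
}}

```text
clock: 9.6
position: [580.7, 175.2, 148.2]
ee_rot: [0.052, 0.704, -0.052, 0.706]
contact_force: [-4.1, 0.5, 7.4]
gripper_width: 25.2
```

Run:
```python
from h import *
from bench import arm,get_image
s=arm.read_state(); goal(s,(580.5,175.2,146),1.423)
w=get_image('wrist'); cv2.imwrite('pics/w8.png',w['img'][:,:,::-1])
d=get_image('scene'); cv2.imwrite('pics/scene8z.png',cv2.resize(d['img'][150:290,300:430,::-1],None,fx=4.28,fy=4.28,interpolation=cv2.INTER_CUBIC))
```

```text
pos [580.7 175.2 148.2] jawyaw 1.423 tilt 0.13 w 25.2 F [-4.1  0.5  7.4] t 9.6 j [ 0.56  0.42 -0.16  0.   -0.99 -2.28]
d [ 0.0021 -0.0001 -0.0002] w [ 0.    0.13 -0.02]
```

View pics/scene8z.png

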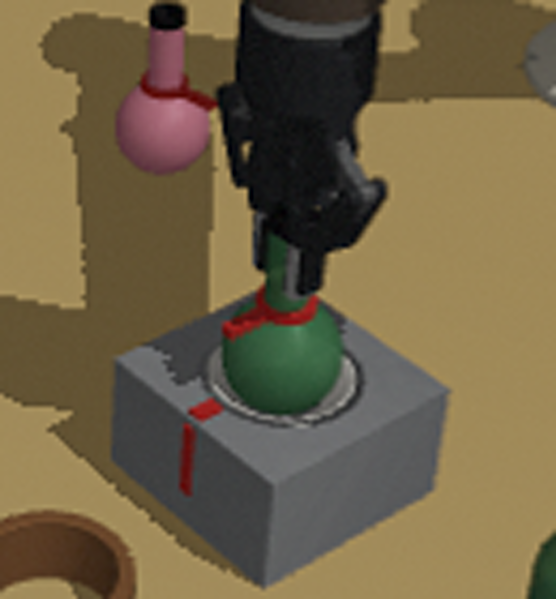

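View pics/w8.png

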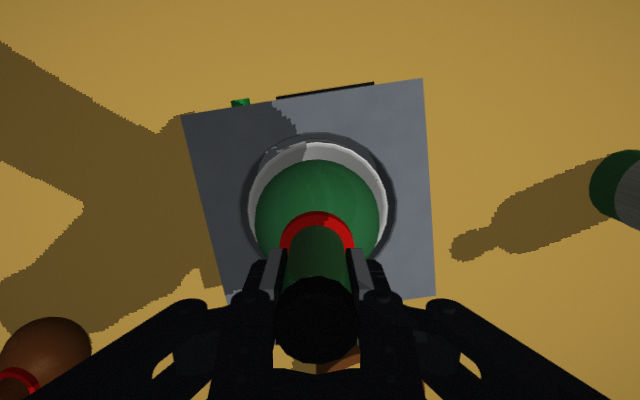

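Emit:
{"name": "arm_command", "arguments": {
  "rows": [
    {"dx":0.0015,"dy":0,"dz":-0.0003,"wx":0,"wy":0.1,"wz":0,"gripper":1},
    {"dx":0.002,"dy":0,"dz":-0.0006,"wx":0,"wy":0.1,"wz":0,"gripper":1},
    {"dx":0.0025,"dy":0,"dz":-0.001,"wx":0,"wy":0.1,"wz":0,"gripper":1},
    {"dx":0.003,"dy":0,"dz":-0.001,"wx":0,"wy":0.1,"wz":0,"gripper":1},
    {"dx":0.003,"dy":0,"dz":-0.001,"wx":0,"wy":0.1,"wz":0,"gripper":1},
    {"dx":0.003,"dy":0,"dz":-0.001,"wx":0,"wy":0.1,"wz":0,"gripper":1},
    {"dx":0.003,"dy":0,"dz":-0.001,"wx":0,"wy":0.1,"wz":0,"gripper":1},
    {"dx":0.003,"dy":0,"dz":-0.001,"wx":0,"wy":0.1,"wz":0,"gripper":1}
  ]
}}

```text
clock: 10.5
position: [580.4, 175.3, 146.6]
ee_rot: [0.052, 0.704, -0.052, 0.706]
contact_force: [-3.3, -0.4, 8.0]
gripper_width: 24.9
```

Run:
```python
from h import *
from bench import arm,get_image
for _ in range(4):
    s=arm.read_state(); print(s['position'].round(2),s['contact_force'].round(1)); get_image('wrist')
goal(s,(580,175.2,145.5),1.423)
```

```text
[580.44 175.33 146.57] [-3.3 -0.4  8. ]
[580.41 175.36 146.55] [-2.8 -0.9  8.7]
[580.45 175.36 146.58] [-2.9  0.   8.6]
[580.45 175.37 146.56] [-2.3 -1.   8.8]
pos [580.4 175.4 146.6] jawyaw 1.4236 tilt 0.15 w 25.0 F [-2.3 -1.   8.8] t 10.65 j [ 0.56  0.42 -0.16  0.   -0.99 -2.28]
d [ 0.0011 -0.0002 -0.0004] w [ 0.03  0.15 -0.04]
```

Emit:
{"name": "arm_command", "arguments": {
  "rows": [
    {"dx":0.0018,"dy":0,"dz":-0.001,"wx":0,"wy":0.1,"wz":0,"gripper":1},
    {"dx":0.0022,"dy":0,"dz":-0.001,"wx":0,"wy":0.1,"wz":0,"gripper":1},
    {"dx":0.0026,"dy":0,"dz":-0.001,"wx":0,"wy":0.1,"wz":0,"gripper":1},
    {"dx":0.003,"dy":0,"dz":-0.001,"wx":0,"wy":0.1,"wz":0,"gripper":1},
    {"dx":0.0033,"dy":0,"dz":-0.001,"wx":0,"wy":0.1,"wz":0,"gripper":1},
    {"dx":0.0033,"dy":0,"dz":-0.001,"wx":0,"wy":0.1,"wz":0,"gripper":1},
    {"dx":0.0033,"dy":0,"dz":-0.001,"wx":0,"wy":0.1,"wz":0,"gripper":1},
    {"dx":0.0033,"dy":0,"dz":-0.001,"wx":0,"wy":0.1,"wz":0,"gripper":1}
  ]
}}

```text
clock: 11.5
position: [580.5, 175.5, 145.6]
ee_rot: [0.052, 0.704, -0.051, 0.707]
contact_force: [-3.4, -1.5, 11.6]
gripper_width: 25.2
```

Run:
```python
from h import *
from bench import arm,get_image
for _ in range(4):
    s=arm.read_state(); print(s['position'].round(2),s['contact_force'].round(1)); w=get_image('wrist')
goal(s,(580,175.2,145.5),1.423)
cv2.imwrite('pics/w9.png',w['img'][:,:,::-1])
d=get_image('scene'); cv2.imwrite('pics/scene9z.png',cv2.resize(d['img'][190:270,315:415,::-1],None,fx=7,fy=7,interpolation=cv2.INTER_CUBIC))
cv2.imwrite('pics/scene9.png',d['img'][:,:,::-1])
```

```text
[580.45 175.47 145.58] [-3.4 -1.5 11.6]
[580.44 175.48 145.57] [-4.1 -1.2 12.4]
[580.46 175.48 145.6 ] [-2.8 -1.1 11.4]
[580.44 175.44 145.55] [-3.4 -0.7 10.8]
pos [580.4 175.4 145.5] jawyaw 1.4245 tilt 0.23 w 25.2 F [-3.4 -0.7 10.8] t 11.65 j [ 0.56  0.42 -0.16  0.   -0.98 -2.28]
d [ 0.     -0.0003 -0.0004] w [ 0.08  0.22 -0.06]
```

View pics/scene9z.png

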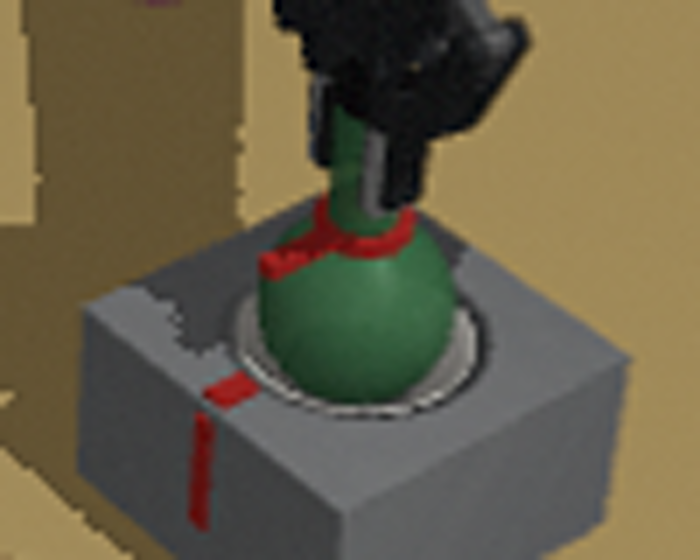

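View pics/w9.png

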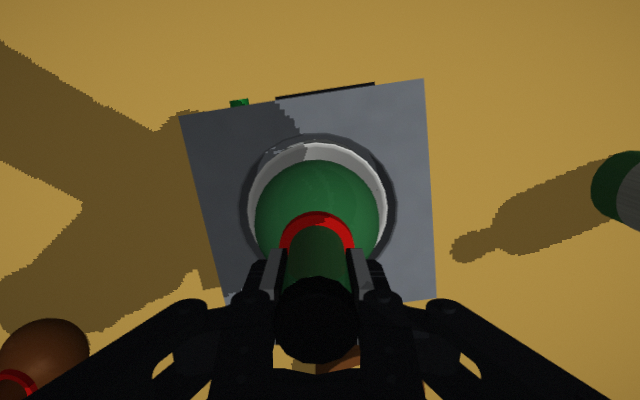

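Run:
```python
from h import *
from bench import arm,get_image
S=get_image('scene'); o=np.array([315,190]); px=lambda u,v:np.array([u/7,v/7])+o
# bias from ball bottom/sides and mark
c=np.array([577.9,174.8]); z=62.2
R=cv2.Rodrigues(np.array(S['rvec']))[0]; cam=-R.T@np.array(S['tvec'])
b=np.r_[c,z+30];d=b-cam;L=np.linalg.norm(d);u=d/L;a=np.cross(u,[0,0,1]);a/=np.linalg.norm(a);bb=np.cross(u,a);t=np.linspace(0,6.2832,180)
q=proj(S,b-u*36**2/L+36*np.sqrt(1-(36/L)**2)*(np.cos(t)[:,None]*a+np.sin(t)[:,None]*bb))
bias=px((258+459)/2,403)-[(q[:,0].min()+q[:,0].max())/2,q[:,1].max()]; print('bias',bias)
for n,p,r,zz in(('tip',(267,266),46,z+67),('mark',(231,391),60,80)):
  for th in(-.1,-.05,0,.05,.1): print(n,th,(proj(S,np.array([c[0]+r*np.cos(th),c[1]+r*np.sin(th),zz]))+bias-px(*p)).round(2))
```

```text
bias [0.84285695 1.01623472]
tip -0.1 [[-1.05 -0.85]]
tip -0.05 [[-0.48 -0.36]]
tip 0 [[0.13 0.12]]
tip 0.05 [[0.78 0.58]]
tip 0.1 [[1.46 1.02]]
mark -0.1 [[-1.7  -1.09]]
mark -0.05 [[-0.98 -0.43]]
mark 0 [[-0.21  0.21]]
mark 0.05 [[0.61 0.82]]
mark 0.1 [[1.47 1.42]]
```

Pointer and mark both read about 0 rad, so they agree to within the pixel error. The ring is on its stop and the flask is still held, so I'm handing in.

Run:
```python
from bench import arm
s=arm.read_state();print(s['clock'],s['position'],s['contact_force']); print(arm.job_done())
```

```text
11.8 [580.41602188 175.44937669 145.55464751] [-3.12667151 -0.01842582 11.86435613]
the job is handed in; nothing more can be done
None
```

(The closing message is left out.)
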